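# Clear the cell tester and open its socket

### The arm

A 6-joint arm with a two-finger parallel gripper is mounted at the origin on the work surface. World frame = base frame: x ahead of the robot, y to its left, z up, the work surface at z = 0. Lengths are in m, angles in degrees, forces in N, time in s.
With the tool pointing down it reaches from about 0.275 to 0.975 m from the base axis. Payload 8.4 kg.
Tool frame: the origin (TCP) lies between the finger pads; the fingertips stand 8 mm ahead of it and the grasp point (between the pads) lies 11 mm behind it (nose_length is the distance from the TCP to the fingertips, in m); z points along the fingers, y is the line along which they close (so a half turn about z gives the same grasp; the last joint's range is limited). The gripper opens to 92 mm and grips with 3 to 60 N. Pads are 20 mm wide; open, the fingers measure 128 mm over their backs; the gripper's body (75 mm by 189 mm) begins 69 mm behind the grasp point.
Start: joints at [68.159, 20.225, 93.587, -0, 66.188, -0.138], TCP at [0.231, 0.581, 0.186] pointing down, gripper open.
Joint ranges: [-150.9, 150.9], [-52.94, 120.26], [3.33, 152.33], [-74.26, 254.26], [0, 154.13], [-172.89, 172.89]. Speed limits (degrees/s): [127.2, 127.2, 159.86, 180, 180, 180].

### API

Orientations are given as [roll, pitch, yaw] about the fixed x, y, z axes, in that order (R = Rz(yaw) Ry(pitch) Rx(roll)).
In Python, from cell import observe, read_camera, camera_params, finish_job, nose_length gives the robot as it stands.
- The arm moves only by the tool servo_tool, never from a script. Its argument "moves" is text: rows parted by semicolons, each of 7 numbers parted by spaces: the finger opening in mm, from 0 to 91.9, then the shift along the tool's x, y, z in units of 30 mm (1.0 is 30 mm), then the turn, a rotation vector about the tool's x, y, z in units of 8 degrees (1.0 is 8 degrees). A call has 1 to 5 rows; each row is the pose to reach, as a shift and turn from the pose commanded when the call began, along the tool's axes at that moment; what a row does not reach only later rows make up. A row lasts 1/10 s, in which the tool goes at most 50 mm and 8.59 degrees, less where a joint would pass 70% of its speed; a pose out of reach is approached as far as the arm can. A call with a gripper value outside its range is refused whole. The fingers move at their own pace and stop on an object; the grip force is fixed at half the most. Time passes only in rows, so rows that repeat a pose let the fingers close. It gives the time, the measured TCP pose, the force, the opening and the grip force at its end, in the units of the state.
- observe(): the state, without advancing time (a new reading comes with each control period).
- read_camera(name): name is "scene" or "side" or "wrist"; returns the picture (384x512x3 uint8, red, green, blue); there is no depth.
- camera_params(name): a dict with "camera_matrix" (3x3 intrinsics, pixels), "R" (3x3) and "t" (3): a world point X has camera coordinates R X + t. Camera axes: x right, y down, z forward; pixel columns grow to the right and rows downward; lengths in m; the calibration is good to about 2 mm. A picture is of the moment at which its call begins: read the wrist's pose just before it. camera_params takes no time and is no camera call; for the wrist camera it gives the pose at the moment of the call.
- finish_job(): hands the job in; it is judged then, once.
The state is a dict: "clock": time; "qpos": joint angles; "joint_velocities": joint speeds; "effort": joint torques, N m; "tcp_pos": TCP position; "ee_rot": TCP orientation; "ft_force": force on the tool from outside, world axes, zero at the start; "wrist_torque": the same for the moment, N m; "grip_width": finger opening in m; "grip_force": force on a finger pad.
Only numpy, scipy, OpenCV 4.12 (cv2) and the standard library are available. Lean on these libraries where they do the work, as an engineer would, in place of code of your own. Each camera call takes 0.05 s, during which the arm holds its last target. There are 200 camera calls.

### The job

Turn the cell tester round for the next batch: first move the two finished cells from its catch tray into the tote, setting them down rather than dropping them. Then take the round cap off the test socket: nobody knows which hand its thread is, so ease it one way and, if it stops dead, turn it the other way until it is free, without pulling hard on it while it is still locked. Finish holding the cap in the gripper, upright and still, lifted at least 5 cm above where it sat with nothing else supporting it, and leave everything else where it is.

Things in the scene. Friction and masses are not known exactly. Their poses are not given: they have to be found in the camera images.
- tester: Fixed cell tester. Origin on the bench under the test socket, z up. Grey deck 50 mm high, x -80 to 80, y -125 to 75 mm. At y = -88 a flat steel blanking cover (54 mm across, 17 high), not used. Screen instrument 150 mm high at y -328 to -128, x -70 to 130 mm. Catch tray on the +y side (see tray_floor).
- tray_floor (a point): Centre of the catch tray's inner floor, 4 to 5 mm above the bench; axes as the tester's. Steel tray 200 mm in x, 160 mm in y outside, walls 4 mm thick and 26 mm high. Beyond its +x wall a sloping outfeed chute rises to about 110 mm above the bench, 190 mm from this point.
- socket (a point): Point on the deck's top at the socket's axis, 50 mm above the bench; axes as the tester's. The seated cap's lower rim is 2 mm above it. The socket (41 mm across, 18.5 mm high) is hidden in the cap; once unlocked, the cap clears it and its sprung contact after 35 mm of lift.
- cap: Round black fluted cap on the socket: upright cylinder 54 mm across, 52 mm high, about 90 g. Origin at the centre of its lower rim, z up. Can be gripped at any yaw, across its diameter. Best gripped 34 to 40 mm above the origin. A spring inside pushes it up with about 5 N against its lock. See cap_top for how it turns.
- cap_top (a point): Centre of the cap's top, 52 mm above its origin. Part-turn thread, 0.15 N m or less to turn. Wrong way: dead stop after 5 to 25 degrees. Right way: turns on, comes free at 45 to 65 degrees, stays free to 110, then lifts straight up. Right way is clockwise or anticlockwise from above, changes from case to case, cannot be seen.
- cell_1: A finished cell: an aluminium block with a black top and two small brass terminals, 60 mm long (its x), 28 mm wide (its y), 34 mm high (terminals 2 mm more), about 120 g, standing in the tray. Origin at the centre of its underside.
- cell_2: The other finished cell, the same as cell_1.
- tote: Fixed open grey plastic tote, outside 190 x 190 mm (x, y) and 60 mm high, walls 4 mm, inner floor about 4 mm above the bench. Origin on the bench under its centre.
- resistor: Bystander: a gold-coloured finned resistor, 65 x 48 x 29 mm, lying on the bench. Origin under its centre.
- screwdriver: Bystander: a screwdriver with a red handle lying on the bench.
- tape: Bystander: a black ring (tape roll core), 90 mm across, 22 mm high.
- mouse: Bystander: a black computer mouse, 105 x 60 x 32 mm.
- mug: Bystander: a white mug, 80 mm across, 90 mm high.
- spray: Bystander: a metal can, 48 mm across, 110 mm high.
Things that resemble listed ones, but are neither listed nor needed, are in the scene too. What is shaped like the cell_1 but blue or red is not meant.

How it is judged:
By the outcome, as a careful person would: the job done as asked, in the order asked, and still so for the second after the job is handed in, while the arm keeps its last pose, push and grip.
It also fails if it takes over 67 s, if anything falls off the work surface, if the arm or the gripper's body presses on something with over 40 N, if the wrist force passes 120 N, or if a joint passes its speed limit or range.

## Working session

There is one attempt and no reset: what is moved stays moved. The work goes in short steps, Python scripts to look and compute and a tool call to move; the robot and the scene stay as the last step left them, time stands still between calls to the robot, and variables do not carry over. Pictures are saved under pics/ and viewed, at most 10 in all, crops included, and the job is handed in when it is done.

Besides the shell and the picture viewer there is one more tool, called as name(argument=value, ...) on one line, values as JSON. servo_tool: Moves the arm, as the interface text tells. Its arguments: {"type":"object","properties":{"moves":{"type":"string"}},"required":["moves"]}

```bash
mkdir -p pics; ls; cat > h.py <<'E'
import numpy as np, cv2
from cell import *
def pix(name,X):
    p=camera_params(name);c=np.array(p["R"])@np.array(X,float)+np.array(p["t"]);u=np.array(p["camera_matrix"])@c;return u[:2]/u[2]
def ray(p,uv,z):
    R=np.array(p["R"]);t=np.array(p["t"]);K=np.array(p["camera_matrix"])
    o=-R.T@t;d=R.T@np.linalg.solve(K,[uv[0],uv[1],1.]);return o+d*(z-o[2])/d[2]
def save(im,n,s=1):
    im=cv2.resize(im,None,fx=s,fy=s,interpolation=cv2.INTER_CUBIC);cv2.imwrite("pics/"+n,im[:,:,::-1])
E
python3 - <<'E'
from h import *
for n in("scene","side"):
    im=read_camera(n);np.save(n+".npy",im);save(im,n+".png",1.5);p=camera_params(n)
    print(n,-np.array(p["R"]).T@np.array(p["t"]),np.array(p["R"])[2])
print(observe())
E
```

```text
pics
scene [ 1.02713391 -0.34433794  1.16434665] [-0.40336134  0.33654954 -0.85090189]
side [ 0.04599641 -0.63297476  0.74505974] [ 0.43836067  0.6551261  -0.6153452 ]
{'clock': 0.1, 'qpos': array([ 6.81583988e+01,  2.02564369e+01,  9.36250409e+01, -2.55962360e-04,
        6.61888571e+01, -1.35019706e-01]), 'joint_velocities': array([-0.05229583, -0.14125723, -0.09452979,  0.05254232,  0.01380409,
        0.06096678]), 'effort': array([ 5.57958247e-04, -5.94910598e+01, -3.34929085e+01,  6.96982350e-02,
        1.84298598e-02,  1.64190914e-05]), 'tcp_pos': array([0.23095303, 0.58023761, 0.1856598 ]), 'ee_rot': array([-1.79929665e+02,  6.83009463e-05,  1.58293522e+02]), 'ft_force': array([ 0.07730434,  0.1305574 , -0.33098336]), 'wrist_torque': array([-0.03459671, -0.05198921, -0.03421973]), 'grip_force': 0.0, 'grip_width': 0.09174565229882149}
```

View pics/scene.png

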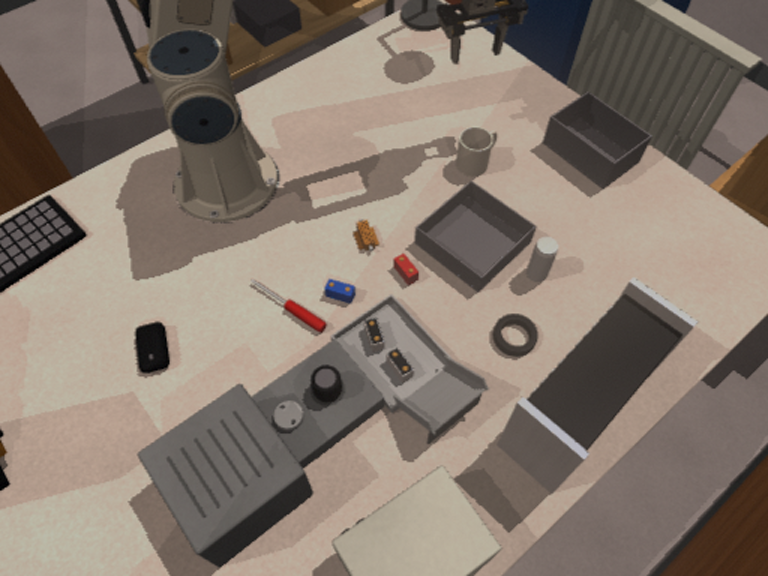

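View pics/side.png

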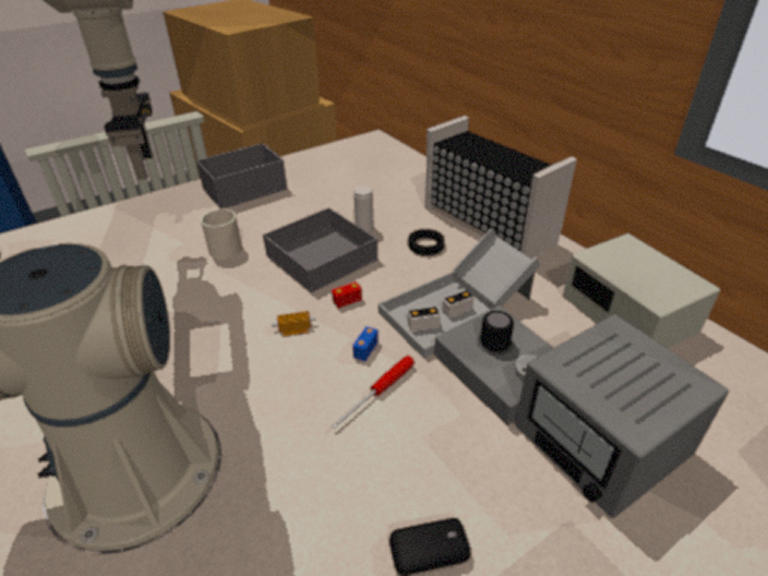

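The scene picture (1.5x) shows these candidates:
- **Cells:** the aluminium, black-topped blocks in the tray at (374,331) and (400,362). The blue (340,290) and red (405,268) blocks are decoys.
- **Tote:** either the low one at (475,235) or a darker, taller one at (597,137).
- **Cap:** the black one at (326,383). The flat steel cover is at (288,415) and the tape ring at (515,335).

I'll check the choices in a close crop and measure.

```bash
python3 - <<'E'
from h import *
im=np.load("scene.npy");p=camera_params("scene")
save(im[190:300,170:330],"crop.png",5)
r=lambda u,v,z:print((u,v),z,ray(p,(u/1.5,v/1.5),z).round(3))
print("low tote rim");[r(*a,.06) for a in((475,184),(535,234),(479,276),(416,232))]
print("far tote rim");[r(*a,.06) for a in((592,95),(650,135),(604,168),(546,130))]
print("cells");r(374,331,.039);r(400,362,.039)
print("cap top");r(326,378,.102)
print("cover");r(288,414,.067)
print("tray rim");r(391,298,.026);r(334,338,.026)
print("mug");r(475,137,.09);print("can");r(545,245,.11)
E
```

```text
low tote rim
(475, 184) 0.06 [0.426 0.421 0.06 ]
(535, 234) 0.06 [0.613 0.423 0.06 ]
(479, 276) 0.06 [0.613 0.253 0.06 ]
(416, 232) 0.06 [0.443 0.226 0.06 ]
far tote rim
(592, 95) 0.06 [0.402 0.858 0.06 ]
(650, 135) 0.06 [0.585 0.859 0.06 ]
(604, 168) 0.06 [0.584 0.689 0.06 ]
(546, 130) 0.06 [0.412 0.675 0.06 ]
cells
(374, 331) 0.039 [0.565 0.008 0.039]
(400, 362) 0.039 [0.651 0.005 0.039]
cap top
(326, 378) 0.102 [ 0.61  -0.14   0.102]
cover
(288, 414) 0.067 [ 0.609 -0.229  0.067]
tray rim
(391, 298) 0.026 [0.522 0.089 0.026]
(334, 338) 0.026 [ 0.521 -0.061  0.026]
mug
(475, 137) 0.09 [0.338 0.501 0.09 ]
can
(545, 245) 0.11 [0.664 0.384 0.11 ]
```

View pics/crop.png

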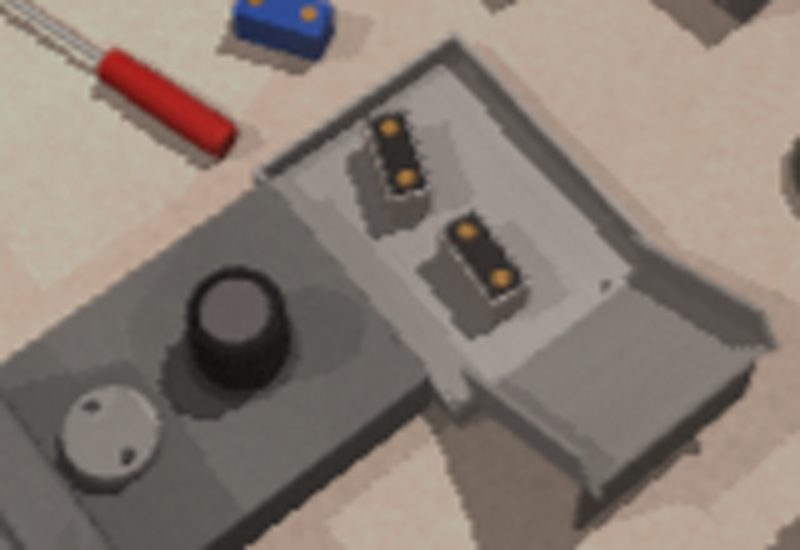

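```bash
cat >> h.py <<'E'
from scipy.spatial.transform import Rotation as Ro
def go(X,yaw):
    "units to reach TCP X pointing down, tool yaw (x axis) modulo 180"
    s=observe();R=Ro.from_euler("xyz",s["ee_rot"],degrees=True)
    best=None
    yaw=s["ee_rot"][2]+((yaw-s["ee_rot"][2]+90)%180-90)
    T=Ro.from_euler("xyz",[180,0,yaw],degrees=True)
    d=R.inv().apply(np.array(X)-s["tcp_pos"])/.03;w=np.degrees((R.inv()*T).as_rotvec())/8
    print("shift",d.round(2),"turn",w.round(2),"yaw",round(yaw,1),"q6",s["qpos"][5].round(1))
E
python3 - <<'E'
from h import *
im=np.load("scene.npy");p=camera_params("scene")
f=lambda a,z:ray(p,(170+a[0]/5,190+a[1]/5),z)
for a,b in(((390,127),(406,177)),((466,230),(501,277))):
    A,B=f(a,.0405),f(b,.0405);d=B-A;c=(A+B)/2;print(c.round(3),"len",np.linalg.norm(d).round(3),"yaw",np.degrees(np.arctan2(d[1],d[0])).round(1))
print("side check",*[ (1.5*pix("side",c)).round() for c in([.61,-.14,.102],[.524,.331,.06],[.496,.77,.06])])
for n,c in(("low",(.613,.253)),("far",(.584,.689))): print(n,"bottom corner px",1.5*pix("scene",(*c,0)))
# side view rim of low tote
q=camera_params("side")
for u,v in((326,212),(377,240),(316,268),(265,244)): print(ray(q,(u/1.5,v/1.5),.06).round(3))
print("far");
for u,v in((265,147),(285,160),(213,180),(200,163)): print(ray(q,(u/1.5,v/1.5),.06).round(3))
for u,v in((425,309),(458,296)):print("cell side",ray(q,(u/1.5,v/1.5),.0405).round(3))
# cap top via brightness
print("cap side",ray(q,(497/1.5,318/1.5),.102).round(3))
go([.565,.007,.19],0)
E
```

```text
[0.566 0.009 0.041] len 0.035 yaw -23.1
[0.65  0.005 0.04 ] len 0.036 yaw -5.7
side check [498. 319.] [325. 235.] [239. 169.]
low bottom corner px [475.46542032 290.52498273]
far bottom corner px [596.75462364 184.83027906]
[0.579 0.421 0.06 ]
[0.612 0.246 0.06 ]
[0.447 0.231 0.06 ]
[0.397 0.378 0.06 ]
far
[0.617 0.861 0.06 ]
[0.626 0.745 0.06 ]
[0.413 0.746 0.06 ]
[0.42  0.868 0.06 ]
cell side [0.569 0.011 0.04 ]
cell side [0.648 0.005 0.04 ]
cap side [ 0.611 -0.137  0.102]
shift [-17.41 -13.63  -0.13] turn [-0.01 -0.   -2.71] yaw 180.0 q6 -0.1
```

servo_tool(moves="60 -0.6 -0.5 0 0 0 0;60 -1.8 -1.4 0 0 0 0;60 -3.1 -2.4 0 0 0 0;60 -4.4 -3.4 0 0 0 0;60 -5.7 -4.4 0 0 0 0")

```text
clock: 0.6
tcp_pos: [0.3416, 0.393, 0.186]
ee_rot: [-180.0, -0.0, 158.3]
ft_force: [0.8, 0.4, 0.1]
grip_width: 0.0597
grip_force: 0.0
```

servo_tool(moves="60 -1.3 -1 0 0 0 0;60 -2.6 -2 0 0 0 0;60 -3.9 -3 0 0 0 0;60 -5.2 -4 0 0 0 0;60 -6.5 -5 0 0 0 0")

```text
clock: 1.1
tcp_pos: [0.4674, 0.1814, 0.1863]
ee_rot: [180.0, 0.0, 158.3]
ft_force: [2.1, 0.2, -1.2]
grip_width: 0.0599
grip_force: 0.0
```

servo_tool(moves="60 -1.3 -1 0 0 0 0;60 -2.6 -2 0 0 0 0;60 -3.7 -2.9 0 0 0 0;60 -4.1 -3.2 0 0 0 0;60 -4.1 -3.2 0 0 0 0")

```text
clock: 1.6
tcp_pos: [0.5461, 0.0472, 0.1859]
ee_rot: [-180.0, -0.0, 158.1]
ft_force: [-0.1, 0.2, 0.1]
grip_width: 0.0598
grip_force: 0.0
```

```bash
python3 - <<'E'
from h import *
s=observe();print(s["clock"],s["tcp_pos"],s["ee_rot"],s["qpos"].round(1))
p=camera_params("wrist");im=read_camera("wrist");np.save("w1.npy",im);save(im,"w1.png",1.5)
import pickle;pickle.dump(p,open("w1.pkl","wb"))
for X in([.567,.01,.0405],[.649,.005,.0405],[.61,-.138,.102]):print(1.5*pix("wrist",X))
go([.567,.01,.1],-23)
E
```

```text
1.6 [0.54614398 0.04719977 0.18590234] [-1.79984377e+02 -2.52999719e-02  1.58134354e+02] [  4.8  13.4 103.1  -0.   63.5 -63.3]
[357.32445683 301.46399023]
[387.98700251 385.21081793]
[194.11250799 444.12119423]
shift [-1.15 -0.92  2.86] turn [-0.   -0.01  0.15] yaw 157.0 q6 -63.3
```

View pics/w1.png

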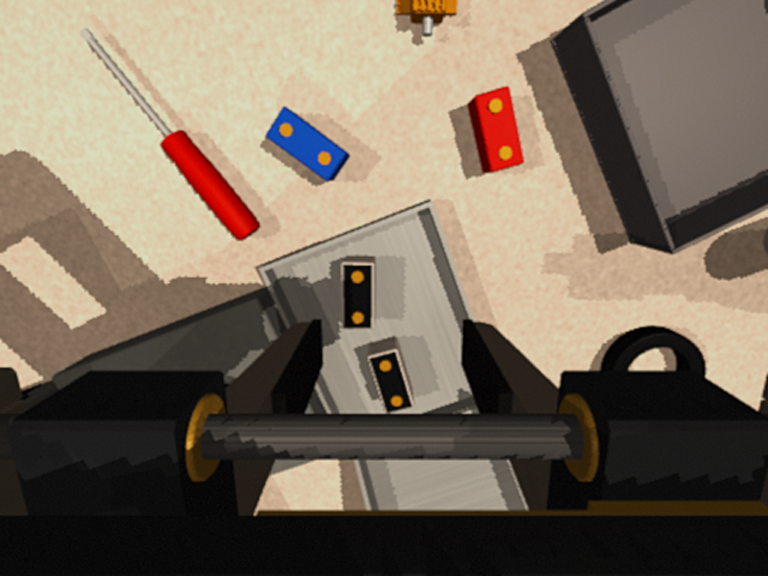

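The wrist view shows cell A's terminals at (357,277) and (357,318), and cell B's at (385,366) and (396,401). The tote corner is at top right, with the blue and red decoys outside the tray.

```bash
python3 - <<'E'
from h import *
import pickle;p=pickle.load(open("w1.pkl","rb"));im=np.load("w1.npy")
h=cv2.cvtColor(im,cv2.COLOR_RGB2HSV);m=cv2.inRange(h,(8,120,100),(28,255,255))
n,_,st,c=cv2.connectedComponentsWithStats(m)
T=[c[i] for i in range(1,n) if 5<st[i,4]<300 and 225<c[i][0]<275 and 170<c[i][1]<275]
print(np.round(np.array(T)*1.5))
for a,b in((0,1),(2,3)):
    A,B=(ray(p,T[k],.0405) for k in(a,b));d=B-A;print(((A+B)/2).round(4),np.linalg.norm(d).round(3),np.degrees(np.arctan2(d[1],d[0])).round(1))
for u,v in((672,251),(556,42)):print("tote corner",ray(p,(u/1.5,v/1.5),.0).round(3),ray(p,(u/1.5,v/1.5),.06).round(3))
E
```

```text
[[357. 276.]
 [357. 317.]
 [385. 365.]
 [396. 400.]]
[0.5642 0.0099 0.0405] 0.036 -22.4
[0.6487 0.0063 0.0405] 0.036 -6.0
tote corner [0.641 0.289 0.   ] [0.617 0.255 0.06 ]
tote corner [0.434 0.239 0.   ] [0.442 0.213 0.06 ]
```

servo_tool(moves="60 -0.7 -0.6 0.8 0 0 0.06;60 -1.05 -0.92 2.2 0 0 0.06;60 -1.05 -0.92 3.4 0 0 0.06;60 -1.05 -0.92 3.8 0 0 0.06;60 -1.05 -0.92 3.8 0 0 0.06")

```text
clock: 2.15
tcp_pos: [0.5628, 0.0128, 0.0709]
ee_rot: [-179.9, -0.2, 157.9]
ft_force: [-0.0, 0.8, 0.3]
grip_width: 0.0601
grip_force: 0.0
```

servo_tool(moves="60 0 0 0.6 0 0 0;60 0 0 1.2 0 0 0;60 0 0 1.55 0 0 0;60 0 0 1.65 0 0 0;60 0 0 1.65 0 0 0")

```text
clock: 2.65
tcp_pos: [0.5652, 0.0118, 0.0235]
ee_rot: [180.0, 0.0, 157.8]
ft_force: [0.1, -0.2, 0.5]
grip_width: 0.0602
grip_force: 0.0
```

servo_tool(moves="40 0 0 0 0 0 0;20 0 0 0 0 0 0;20 0 0 0 0 0 0;20 0 0 0 0 0 0;20 0 0 0 0 0 0")

```text
clock: 3.15
tcp_pos: [0.5648, 0.0113, 0.0229]
ee_rot: [180.0, 0.0, 157.8]
ft_force: [-0.3, -0.2, 0.2]
grip_width: 0.0222
grip_force: 0.0
```

```bash
python3 - <<'E'
from h import *
a=read_camera("wrist");b=read_camera("scene")
save(np.hstack([a[100:350,120:400],cv2.resize(b[190:300,200:323],(280,250))]),"g1.png",1.4)
s=observe();print(s["grip_width"],s["grip_force"])
E
```

```text
0.02026016928549057 0.0
```

View pics/g1.png

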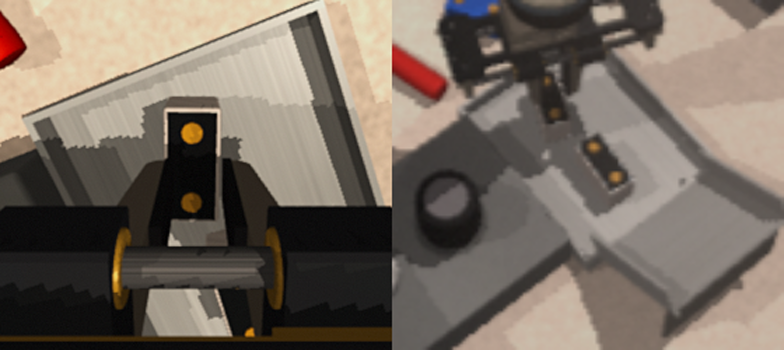

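```bash
python3 - <<'E'
from h import *
s=observe();R=Ro.from_euler("xyz",s["ee_rot"],degrees=True)
f=lambda X:((pix("wrist",X)-[120,100])*1.4).round()
print(s["tcp_pos"],s["grip_width"])
for l in([0,0,0],[0,.010,.008],[0,-.010,.008],[0,0.01,-.03],[0,-0.01,-.03]):print(l,f(s["tcp_pos"]+R.apply(l)))
print("cell",f([.5642,.0099,.0405]))
p=camera_params("wrist")
A,B=(ray(p,(120+u/1.4,100+v/1.4),.0405) for u,v in((192,133),(192,203)));print(A,B)
cam=-np.array(p["R"]).T@np.array(p["t"]);print("cam",R.inv().apply(cam-s["tcp_pos"]),"axis in tool",R.inv().apply(np.array(p["R"])[2]))
E
```

```text
[0.56475594 0.01131452 0.02284509] 0.02026016928549057
[0, 0, 0] [195. 157.]
[0, 0.01, 0.008] [213. 153.]
[0, -0.01, 0.008] [177. 153.]
[0, 0.01, -0.03] [217. 179.]
[0, -0.01, -0.03] [173. 179.]
cell [192. 169.]
[0.54739758 0.01689252 0.0405    ] [0.58077185 0.00313797 0.0405    ]
cam [ 0.06783543  0.00102266 -0.19802905] axis in tool [-2.45339350e-01  6.03295062e-04  9.69437073e-01]
```

servo_tool(moves="0 0 0 0 0 0 0;0 0 0 0 0 0 0;0 0 0 0 0 0 0;0 0 0 0 0 0 0")

```text
clock: 3.65
tcp_pos: [0.5647, 0.0114, 0.0228]
ee_rot: [-180.0, -0.0, 157.8]
ft_force: [0.0, -0.0, 0.4]
grip_width: 0.0006
grip_force: 0.0
```

```bash
python3 - <<'E'
from h import *
a=read_camera("wrist");b=read_camera("side")
save(np.hstack([a[100:350,120:400],cv2.resize(b[150:260,240:363],(280,250))]),"g2.png",1.4)
s=observe();print(s)
E
```

```text
{'clock': 3.75, 'qpos': array([ 1.00135872e+00,  2.68139770e+01,  1.08121658e+02, -1.04212045e-03,
        4.50655481e+01, -6.68157400e+01]), 'joint_velocities': array([ 0.136078  , -0.04030486,  0.05029676,  0.03930744, -0.01553917,
       -0.00729776]), 'effort': array([-3.73246017e-03, -5.78321207e+01, -2.40194178e+01,  1.13034304e-02,
        7.72843882e-02, -1.17730244e-05]), 'tcp_pos': array([0.56474288, 0.01136626, 0.0227753 ]), 'ee_rot': array([-1.79998856e+02, -7.97046018e-04,  1.57817835e+02]), 'ft_force': array([-0.46488634, -0.29782679,  0.04172329]), 'wrist_torque': array([ 0.00258702, -0.03417665, -0.00436279]), 'grip_force': 0.0, 'grip_width': 0.00016118078413514253}
```

View pics/g2.png

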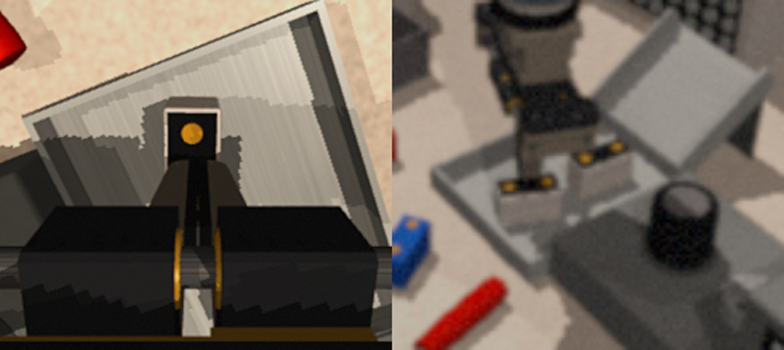

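The fingers closed above the cell top: in the side view the tips are at z≈0.04, about 25 mm higher than the tool data says. There was no contact. I'll reopen and go lower carefully, watching the force.

servo_tool(moves="30 0 0 -0.1 0 0 0;60 0 0 -0.1 0 0 0;60 0 0 -0.1 0 0 0;60 0 0 -0.1 0 0 0;60 0 0 0 0 0 0")

```text
clock: 4.25
tcp_pos: [0.5651, 0.0114, 0.023]
ee_rot: [180.0, 0.0, 157.8]
ft_force: [-0.1, 0.9, 0.5]
grip_width: 0.0383
grip_force: 0.0
```

servo_tool(moves="60 0 0 0.1 0 0 0;60 0 0 0.2 0 0 0;60 0 0 0.3 0 0 0;60 0 0 0.35 0 0 0;60 0 0 0.35 0 0 0")

```text
clock: 4.75
tcp_pos: [0.5645, 0.0114, 0.0119]
ee_rot: [-180.0, -0.0, 157.8]
ft_force: [-1.2, 1.1, -0.1]
grip_width: 0.0599
grip_force: 0.0
```

```bash
python3 - <<'E'
from h import *
a=read_camera("wrist");b=read_camera("side")
save(np.hstack([a[100:350,120:400],cv2.resize(b[150:260,240:363],(280,250))]),"g3.png",1.4)
s=observe();print(s["tcp_pos"],s["ft_force"],s["grip_width"])
E
```

```text
[0.56474064 0.01138366 0.01226625] [-0.57269983  0.6918097   0.43815954] 0.06018595357866024
```

View pics/g3.png

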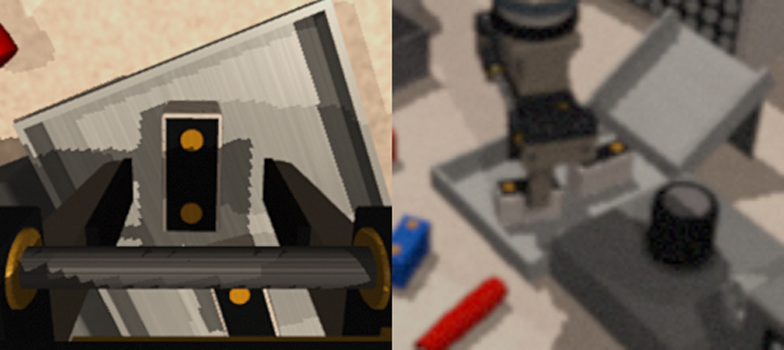

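servo_tool(moves="60 0 0 0.1 0 0 0;60 0 0 0.2 0 0 0;60 0 0 0.3 0 0 0;60 0 0 0.4 0 0 0;60 0 0 0.4 0 0 0")

```text
clock: 5.35
tcp_pos: [0.5643, 0.0114, -0.0003]
ee_rot: [-180.0, -0.0, 157.8]
ft_force: [0.5, 0.2, -0.1]
grip_width: 0.0599
grip_force: 0.0
```

servo_tool(moves="40 0 0 0 0 0 0;15 0 0 0 0 0 0;15 0 0 0 0 0 0;15 0 0 0 0 0 0;15 0 0 0 0 0 0")

```text
clock: 5.85
tcp_pos: [0.5648, 0.0113, 0.0004]
ee_rot: [-180.0, 0.0, 157.8]
ft_force: [-1.4, -0.1, 1.3]
grip_width: 0.0274
grip_force: 30.0
```

Gripped at 27.4 mm with 30 N, so the true tip is about 25–30 mm above what the TCP reading implies. Next I lift and carry it to the low tote; triangulation shows the far tote is about 120 mm tall.

servo_tool(moves="15 0 0 -0.3 0 0 0;15 0 0 -1.2 0 0 0;15 0 0 -2.4 0 0 0;15 0 0 -3.6 0 0 0;15 0 0 -4.4 0 0 0")

```text
clock: 6.35
tcp_pos: [0.5655, 0.0115, 0.1354]
ee_rot: [179.9, 0.1, 157.8]
ft_force: [0.3, -1.0, -0.4]
grip_width: 0.0278
grip_force: 30.0
```

servo_tool(moves="15 0.4 0.5 0 0 0 0;15 1.2 1.5 0 0 0 0;15 2 2.7 0 0 0 0;15 2.8 3.9 0 0 0 0;15 3.6 5 0 0 0 0")

```text
clock: 6.85
tcp_pos: [0.5209, 0.1927, 0.133]
ee_rot: [180.0, 0.0, 157.8]
ft_force: [0.1, 0.4, -1.8]
grip_width: 0.0279
grip_force: 30.0
```

servo_tool(moves="15 0.8 1.1 0 0 0 0;15 1.6 2.2 0 0 0 0;15 2.4 3.3 0 0 0 0;15 2.9 4.1 0 0 0 0;15 3.08 4.3 0 0 0 0")

```text
clock: 7.35
tcp_pos: [0.4838, 0.3482, 0.1328]
ee_rot: [179.9, 0.0, 158.0]
ft_force: [0.2, -0.1, -0.4]
grip_width: 0.0275
grip_force: 30.0
```

```bash
python3 - <<'E'
from h import *
s=observe();print(s["tcp_pos"],s["grip_width"],s["grip_force"],s["ft_force"],s["qpos"].round(0))
a=read_camera("wrist");b=read_camera("scene")
save(np.hstack([a,cv2.resize(b[100:220,250:410],(512,384))]),"t1.png",.78)
go([.485,.345,.1],157.8)
for X in([.485,.345,.004],[.562,.318,.004]):print(.78*pix("wrist",X))
E
```

```text
[0.48383508 0.34815545 0.13280783] 0.02750218508219977 29.998302161693573 [ 0.18205209 -0.09965388 -0.36823348] [ 36.  21. 100.   0.  59. -32.]
shift [-0.05 -0.02  1.08] turn [-0.   -0.    0.02] yaw 157.8 q6 -32.5
[202.36496834 138.95343356]
[204.88260069 188.49094744]
```

View pics/t1.png

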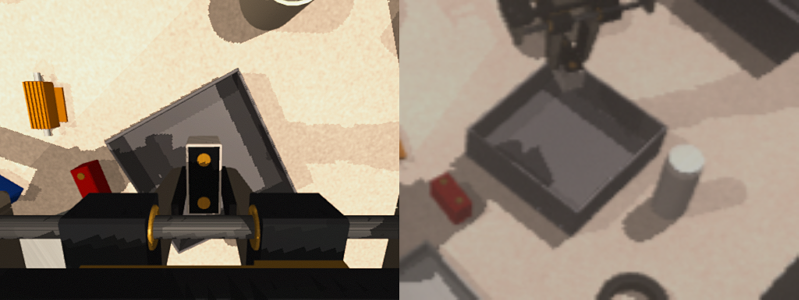

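The cell is held over the low tote. In the wrist view the rim corners are at (106,142) and (239,69), with the landing point at (202,139).

```bash
python3 - <<'E'
from h import *
p=camera_params("wrist")
A,B=(ray(p,(u/.78,v/.78),.06) for u,v in((106,142),(239,69)));d=B-A
print(A.round(3),B.round(3),np.linalg.norm(d),np.degrees(np.arctan2(d[1],d[0])))
n=np.array([d[1],-d[0],0]);print("centre",((A+B)/2+n/2).round(3))
E
```

```text
[0.432 0.235 0.06 ] [0.413 0.421 0.06 ] 0.18623949709513657 95.83009118615917
centre [0.515 0.338 0.06 ]
```

servo_tool(moves="15 0 0 0.5 0 0 0;15 0 0 1.6 0 0 0;15 0 0 2.6 0 0 0;15 0 0 3.4 0 0 0;15 0 0 3.6 0 0 0")

```text
clock: 7.95
tcp_pos: [0.4827, 0.3423, 0.0209]
ee_rot: [-179.7, -0.2, 157.7]
ft_force: [-0.4, -0.3, -1.3]
grip_width: 0.0276
grip_force: 30.0
```

servo_tool(moves="15 0 0 0.3 0 0 0;15 0 0 0.5 0 0 0;15 0 0 0.6 0 0 0;15 0 0 0.68 0 0 0;15 0 0 0.72 0 0 0")

```text
clock: 8.45
tcp_pos: [0.4848, 0.3456, 0.0031]
ee_rot: [180.0, 0.0, 157.8]
ft_force: [0.4, -0.3, -1.2]
grip_width: 0.0273
grip_force: 30.0
```

servo_tool(moves="15 0 0 0.03 0 0 0;15 0 0 0.05 0 0 0;15 0 0 0.05 0 0 0")

```text
clock: 8.75
tcp_pos: [0.4845, 0.3455, 0.0013]
ee_rot: [180.0, 0.0, 157.8]
ft_force: [-0.7, 0.0, -1.0]
grip_width: 0.0278
grip_force: 30.0
```

Feeling for the floor.

servo_tool(moves="15 0 0 0.02 0 0 0;15 0 0 0.03 0 0 0;15 0 0 0.03 0 0 0")

```text
clock: 9.05
tcp_pos: [0.4845, 0.3454, 0.0004]
ee_rot: [180.0, 0.0, 157.8]
ft_force: [0.2, -0.9, 0.6]
grip_width: 0.0275
grip_force: 30.0
```

servo_tool(moves="15 0 0 0.02 0 0 0;15 0 0 0.03 0 0 0;15 0 0 0.03 0 0 0")

```text
clock: 9.35
tcp_pos: [0.4846, 0.3454, 0.0003]
ee_rot: [180.0, 0.0, 157.8]
ft_force: [-3.0, -2.1, 10.6]
grip_width: 0.0274
grip_force: 30.0
```

Contact: 10 N upward. Release and rise.

servo_tool(moves="30 0 0 -0.03 0 0 0;40 0 0 -0.03 0 0 0;46 0 0 -0.03 0 0 0;46 0 0 -0.03 0 0 0")

```text
clock: 9.75
tcp_pos: [0.4845, 0.3454, 0.0001]
ee_rot: [-180.0, -0.0, 157.8]
ft_force: [-0.5, -0.6, 0.2]
grip_width: 0.046
grip_force: 0.0
```

servo_tool(moves="46 0 0 -0.2 0 0 0;46 0 0 -1 0 0 0;46 0 0 -2.2 0 0 0;46 0 0 -3.4 0 0 0;46 0 0 -4.4 0 0 0")

```text
clock: 10.25
tcp_pos: [0.4848, 0.3456, 0.1346]
ee_rot: [179.9, 0.0, 157.8]
ft_force: [1.8, 0.7, 0.1]
grip_width: 0.0456
grip_force: 0.0
```

```bash
python3 - <<'E'
from h import *
s=observe();print(s["clock"],s["tcp_pos"],s["grip_width"])
p=camera_params("wrist");im=read_camera("wrist")
h=cv2.cvtColor(im,cv2.COLOR_RGB2HSV);m=cv2.inRange(h,(8,120,70),(28,255,255))
n,_,st,c=cv2.connectedComponentsWithStats(m)
for i in range(1,n):
    if 5<st[i,4]<400:print(c[i].round(),st[i,4],ray(p,c[i],.0405).round(3))
go([.648,.006,.13],-6)
E
```

```text
10.25 [0.48476737 0.3455537  0.13455736] 0.04555356968425303
[260. 166.] 88 [0.468 0.353 0.04 ]
[260. 199.] 85 [0.501 0.34  0.04 ]
[106. 224.] 71 [0.463 0.171 0.04 ]
[365. 290.] 262 [0.651 0.411 0.04 ]
[482. 338.] 10 [0.771 0.525 0.04 ]
shift [-9.26 -8.51  0.29] turn [ 0.04  0.03 -2.02] yaw 174.0 q6 -32.5
```

servo_tool(moves="60 -0.5 -0.4 0 0 0 0;60 -1.3 -1.2 0 0 0 0;60 -2.3 -2.1 0 0 0 0;60 -3.3 -3.1 0 0 0 0;60 -4.3 -4 0 0 0 0")

```text
clock: 10.8
tcp_pos: [0.559, 0.184, 0.1325]
ee_rot: [180.0, 0.0, 157.8]
ft_force: [-0.7, 0.5, -0.6]
grip_width: 0.0599
grip_force: 0.0
```

servo_tool(moves="60 -1 -1 0 0 0 0;60 -2 -1.9 0 0 0 0;60 -3 -2.8 0 0 0 0;60 -3.7 -3.4 0 0 0 0;60 -4 -3.7 0 0 0 0")

```text
clock: 11.3
tcp_pos: [0.6288, 0.0353, 0.1324]
ee_rot: [-180.0, 0.0, 157.7]
ft_force: [-0.4, 0.7, 1.0]
grip_width: 0.0601
grip_force: 0.0
```

servo_tool(moves="60 -0.5 -0.4 0 0 0 -0.7;60 -0.9 -0.8 0 0 0 -1.4;60 -0.96 -0.81 0 0 0 -2.02;60 -0.96 -0.81 0 0 0 -2.02;60 -0.96 -0.81 0 0 0 -2.02")

```text
clock: 11.8
tcp_pos: [0.6449, 0.0048, 0.1322]
ee_rot: [180.0, -0.0, 173.9]
ft_force: [0.3, -0.2, 0.3]
grip_width: 0.06
grip_force: 0.0
```

```bash
python3 - <<'E'
from h import *
s=observe();print(s["clock"],s["tcp_pos"],s["grip_width"])
p=camera_params("wrist");im=read_camera("wrist")
h=cv2.cvtColor(im,cv2.COLOR_RGB2HSV);m=cv2.inRange(h,(8,120,70),(28,255,255))
n,_,st,c=cv2.connectedComponentsWithStats(m)
for i in range(1,n):
    if 5<st[i,4]<400:print(c[i].round(),st[i,4],ray(p,c[i],.0405).round(4))
go([.648,.006,.0],-6)
E
```

```text
11.8 [0.64492996 0.00481954 0.13221753] 0.06002315860290626
[412.  14.] 124 [0.5008 0.1611 0.0405]
[262. 170.] 90 [0.6309 0.008  0.0405]
[262. 203.] 85 [0.6667 0.0043 0.0405]
[128. 296.] 217 [ 0.7626 -0.1644  0.0405]
shift [-0.1   0.05  4.41] turn [ 0.   -0.   -0.02] yaw 174.0 q6 -83.6
```

servo_tool(moves="60 -0.13 0.05 0.5 0 0 0;60 -0.13 0.05 1.6 0 0 0;60 -0.13 0.05 2.6 0 0 0;60 -0.13 0.05 3.2 0 0 0;60 -0.13 0.05 3.4 0 0 0")

```text
clock: 12.35
tcp_pos: [0.6473, 0.0056, 0.027]
ee_rot: [-180.0, -0.2, 174.0]
ft_force: [-0.1, -0.0, -0.6]
grip_width: 0.0597
grip_force: 0.0
```

servo_tool(moves="60 0 0 0.3 0 0 0;60 0 0 0.6 0 0 0;60 0 0 0.85 0 0 0;60 0 0 0.97 0 0 0;60 0 0 0.97 0 0 0")

```text
clock: 12.85
tcp_pos: [0.6492, 0.0051, 0.0009]
ee_rot: [-180.0, -0.0, 174.0]
ft_force: [-0.4, -0.2, 0.6]
grip_width: 0.0601
grip_force: 0.0
```

servo_tool(moves="40 0 0 0 0 0 0;15 0 0 0 0 0 0;15 0 0 0 0 0 0;15 0 0 0 0 0 0;15 0 0 0 0 0 0")

```text
clock: 13.35
tcp_pos: [0.6496, 0.0052, 0.0014]
ee_rot: [180.0, 0.0, 174.0]
ft_force: [-0.4, 1.1, 1.7]
grip_width: 0.0272
grip_force: 30.0
```

servo_tool(moves="15 0 0 -0.3 0 0 0;15 0 0 -1.2 0 0 0;15 0 0 -2.4 0 0 0;15 0 0 -3.6 0 0 0;15 0 0 -4.4 0 0 0")

```text
clock: 13.85
tcp_pos: [0.6502, 0.0052, 0.1364]
ee_rot: [180.0, 0.2, 174.0]
ft_force: [0.5, 0.6, -1.5]
grip_width: 0.0276
grip_force: 30.0
```

servo_tool(moves="15 0.2 0.5 0 0 0 0;15 0.6 1.6 0 0 0 0;15 1.1 2.8 0 0 0 0;15 1.6 4.1 0 0 0 0;15 2.1 5.4 0 0 0 0")

```text
clock: 14.35
tcp_pos: [0.6018, 0.1747, 0.132]
ee_rot: [-180.0, -0.1, 174.0]
ft_force: [-0.3, 0.1, -1.1]
grip_width: 0.0276
grip_force: 30.0
```

servo_tool(moves="15 0.5 1.2 0 0 0 0;15 1 2.4 0 0 0 0;15 1.5 3.6 0 0 0 0;15 1.8 4.5 0 0 0 0;15 1.97 4.8 0 0 0 0")

```text
clock: 14.85
tcp_pos: [0.558, 0.3251, 0.1319]
ee_rot: [-180.0, -0.1, 174.1]
ft_force: [0.9, 0.1, -1.3]
grip_width: 0.0277
grip_force: 30.0
```

servo_tool(moves="15 0 0 0.5 0 0 0;15 0 0 1.6 0 0 0;15 0 0 2.6 0 0 0;15 0 0 3.4 0 0 0;15 0 0 3.6 0 0 0")

```text
clock: 15.35
tcp_pos: [0.5576, 0.3193, 0.0209]
ee_rot: [-179.8, -0.3, 173.9]
ft_force: [0.1, -0.5, -1.9]
grip_width: 0.0275
grip_force: 30.0
```

servo_tool(moves="15 0 0 0.3 0 0 0;15 0 0 0.5 0 0 0;15 0 0 0.62 0 0 0;15 0 0 0.7 0 0 0;15 0 0 0.74 0 0 0")

```text
clock: 15.85
tcp_pos: [0.5603, 0.3225, 0.0033]
ee_rot: [180.0, 0.0, 174.0]
ft_force: [-0.1, 0.2, -1.8]
grip_width: 0.0276
grip_force: 30.0
```

servo_tool(moves="15 0 0 0.02 0 0 0;15 0 0 0.04 0 0 0;15 0 0 0.04 0 0 0")

```text
clock: 16.15
tcp_pos: [0.5601, 0.3224, 0.002]
ee_rot: [180.0, 0.0, 174.0]
ft_force: [-0.9, -0.6, -1.8]
grip_width: 0.0276
grip_force: 30.0
```

servo_tool(moves="15 0 0 0.02 0 0 0;15 0 0 0.03 0 0 0;15 0 0 0.03 0 0 0")

```text
clock: 16.45
tcp_pos: [0.5602, 0.3224, 0.0014]
ee_rot: [180.0, 0.0, 174.0]
ft_force: [-1.0, -1.3, 5.2]
grip_width: 0.0273
grip_force: 30.0
```

servo_tool(moves="30 0 0 -0.03 0 0 0;40 0 0 -0.03 0 0 0;46 0 0 -0.03 0 0 0;46 0 0 -0.03 0 0 0")

```text
clock: 16.85
tcp_pos: [0.56, 0.3222, 0.0016]
ee_rot: [-180.0, -0.0, 174.0]
ft_force: [-0.0, -0.2, 0.5]
grip_width: 0.0458
grip_force: 0.0
```

servo_tool(moves="46 0 0 -0.2 0 0 0;46 0 0 -1.2 0 0 0;46 0 0 -2.6 0 0 0;46 0 0 -4 0 0 0;46 0 0 -5 0 0 0")

```text
clock: 17.35
tcp_pos: [0.5608, 0.3227, 0.1552]
ee_rot: [179.9, 0.1, 174.0]
ft_force: [0.5, -0.5, 0.1]
grip_width: 0.0461
grip_force: 0.0
```

servo_tool(moves="75 -0.2 -0.6 0 0 0 0.9;75 -0.4 -1.8 0 0 0 1.9;75 -0.7 -3.2 0 0 0 2.9;75 -1 -4.6 0 0 0 3.9;75 -1.3 -6 0 0 0 4.9")

```text
clock: 17.85
tcp_pos: [0.58, 0.1377, 0.1523]
ee_rot: [180.0, 0.0, 134.5]
ft_force: [0.1, -0.2, -0.1]
grip_width: 0.0752
grip_force: 0.0
```

```bash
python3 - <<'E'
from h import *
print(observe()["clock"],observe()["tcp_pos"])
go([.6105,-.138,.15],90)
E
```

```text
17.85 [0.57996654 0.13772963 0.15234371]
shift [-7.27 -5.71  0.08] turn [0.   0.   5.56] yaw 90.0 q6 -31.3
```

servo_tool(moves="75 -1 -0.8 0 0 0 0.7;75 -2.2 -1.8 0 0 0 1.4;75 -3.5 -2.8 0 0 0 2.1;75 -4.8 -3.8 0 0 0 2.8;75 -5.9 -4.6 0 0 0 3.5")

```text
clock: 18.35
tcp_pos: [0.6067, -0.0862, 0.1524]
ee_rot: [180.0, 0.0, 106.5]
ft_force: [0.5, 0.3, 0.9]
grip_width: 0.0754
grip_force: 0.0
```

servo_tool(moves="75 -0.9 -0.2 0 0 0 0.7;75 -1.5 -0.3 0 0 0 1.4;75 -1.73 -0.34 0 0 0 2.06;75 -1.73 -0.34 0 0 0 2.06;75 -1.73 -0.34 0 0 0 2.06")

```text
clock: 18.85
tcp_pos: [0.6118, -0.1361, 0.1519]
ee_rot: [-180.0, -0.0, 90.4]
ft_force: [0.5, 0.0, 0.9]
grip_width: 0.0752
grip_force: 0.0
```

```bash
python3 - <<'E'
from h import *
s=observe();print(s["clock"],s["tcp_pos"],s["ee_rot"],s["grip_width"])
a=read_camera("scene");b=read_camera("side");w=read_camera("wrist")
np.savez("c.npz",a=a,b=b,w=w)
ua,ub=pix("scene",s["tcp_pos"]),pix("side",s["tcp_pos"]);print(ua,ub,pix("wrist",[.6105,-.138,.102]))
A=lambda im,u,w=60:im[int(u[1])-50:int(u[1])+50,int(u[0])-50:int(u[0])+50]
big=lambda i:cv2.resize(i,(400,400),interpolation=cv2.INTER_CUBIC)
save(np.hstack([big(A(a,ua)),big(A(b,ub))]),"c1.png")
go([.6105,-.138,.15],90)
E
```

```text
18.85 [ 0.61175273 -0.13612617  0.15194708] [-1.79997781e+02 -1.09753653e-02  9.04278092e+01] 0.07515571612172076
[217.32493151 244.08589291] [333.50211661 197.11763696] [258.12218173 198.80761844]
shift [-0.08 -0.05  0.06] turn [ 0.   -0.    0.05] yaw 90.0 q6 -13.1
```

View pics/c1.png

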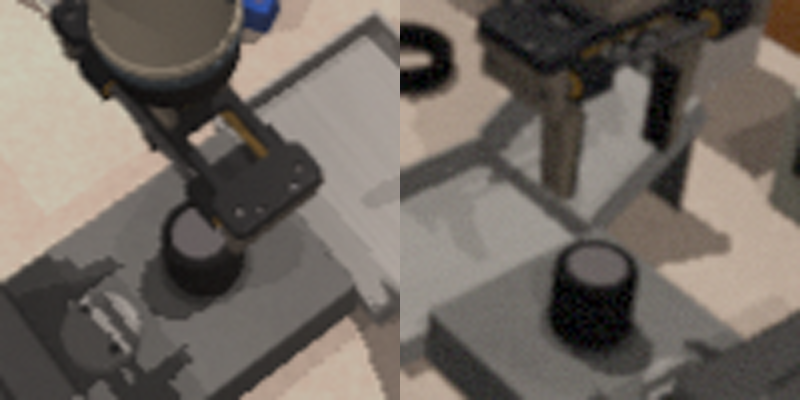

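The left crop (scene) shows the fingers beside the cap. The right crop (side) shows the left finger tip bottom at about (562,194), the right one at about (660,142), and the cap top at (597,265).

```bash
python3 - <<'E'
from h import *
f=lambda X:((pix("side",X)-[283,147])*4+[400,0]).round()
for sx in(-1,1):
  for z in(.14,.15,.16,.17,.18,.19):print(sx,z,f([.6118+sx*.0465,-.1361,z]))
q=camera_params("side")
print("captop",f([.6105,-.138,.102]),f([.6105,-.138,.104]),ray(q,(283+197/4,147+265/4),.104))
# cap top ellipse in wrist
w=np.load("c.npz")["w"];cv2.imwrite("pics/wr.png",w[140:260,190:330,::-1])
g=cv2.cvtColor(w,cv2.COLOR_RGB2GRAY);m=cv2.inRange(g,60,130);
n,l,st,c=cv2.connectedComponentsWithStats(m);p=camera_params("wrist")
for i in range(1,n):
    if 400<st[i,4]<8000:print(st[i],c[i].round(1),ray(p,c[i],.104).round(4))
E
```

```text
-1 0.14 [545. 242.]
-1 0.15 [547. 230.]
-1 0.16 [548. 217.]
-1 0.17 [550. 205.]
-1 0.18 [551. 192.]
-1 0.19 [553. 179.]
1 0.14 [652. 189.]
1 0.15 [654. 177.]
1 0.16 [656. 165.]
1 0.17 [658. 152.]
1 0.18 [661. 140.]
1 0.19 [663. 127.]
captop [594. 262.] [594. 259.] [ 0.60821395 -0.14314836  0.104     ]
[  57    1   60   58 1263] [87.1 27.2] [0.4752 0.0021 0.104 ]
[ 354    0  114   80 4739] [407.1  26.5] [0.7271 0.0045 0.104 ]
[ 483    0   29  114 2086] [501.5  64.4] [ 0.8075 -0.0226  0.104 ]
[ 80   6  53  73 750] [110.2  55.9] [ 0.4908 -0.0186  0.104 ]
[ 352   79  130   22 2193] [419.   90.1] [ 0.7433 -0.0428  0.104 ]
[ 55 107  90  39 959] [100.5 122.2] [ 0.4762 -0.0706  0.104 ]
[ 76 112  78  36 481] [119.5 133.7] [ 0.4913 -0.0801  0.104 ]
[ 237  182   42   41 1326] [257.6 202. ] [ 0.61   -0.1405  0.104 ]
[ 105  284  312   18 4579] [253.1 293.4] [ 0.606  -0.2353  0.104 ]
[ 149  306   45   38 1129] [171.7 324.4] [ 0.5225 -0.272   0.104 ]
```

Finger tips are 27 mm above the reported TCP. The cap centre is (0.610, -0.1405). Descend until the tips are at z≈0.073.

servo_tool(moves="75 -0.15 -0.06 0.5 0 0 0.05;75 -0.15 -0.06 1.4 0 0 0.05;75 -0.15 -0.06 2.2 0 0 0.05;75 -0.15 -0.06 2.6 0 0 0.05;75 -0.15 -0.06 2.7 0 0 0.05")

```text
clock: 19.5
tcp_pos: [0.6088, -0.1404, 0.0687]
ee_rot: [-179.8, -0.0, 89.9]
ft_force: [-0.1, 1.1, -0.6]
grip_width: 0.075
grip_force: 0.0
```

servo_tool(moves="75 0 0 0.3 0 0 0;75 0 0 0.6 0 0 0;75 0 0 0.8 0 0 0;75 0 0 0.83 0 0 0;75 0 0 0.83 0 0 0")

```text
clock: 20.0
tcp_pos: [0.6102, -0.1408, 0.0459]
ee_rot: [-180.0, 0.0, 89.9]
ft_force: [-0.5, -0.0, 0.5]
grip_width: 0.0752
grip_force: 0.0
```

servo_tool(moves="62 0 0 0 0 0 0;45 0 0 0 0 0 0;45 0 0 0 0 0 0;45 0 0 0 0 0 0;45 0 0 0 0 0 0")

```text
clock: 20.5
tcp_pos: [0.6099, -0.1408, 0.0461]
ee_rot: [-180.0, 0.0, 89.9]
ft_force: [-1.7, -0.0, 3.0]
grip_width: 0.0534
grip_force: 30.0
```

```bash
python3 - <<'E'
from h import *
s=observe();print({k:s[k] for k in("clock","tcp_pos","ee_rot","ft_force","wrist_torque","grip_width","grip_force")})
E
```

```text
{'clock': 20.5, 'tcp_pos': array([ 0.60989853, -0.140797  ,  0.0461376 ]), 'ee_rot': array([-1.79982329e+02,  4.73539464e-04,  8.99016430e+01]), 'ft_force': array([-1.67713875, -0.00364922,  2.99153276]), 'wrist_torque': array([-0.07684621,  0.500856  , -0.03848049]), 'grip_width': 0.053374515914300494, 'grip_force': 30.000804308219813}
```

Cap gripped, 53.4 mm. Ease clockwise (positive tool z) in small steps, watching the wrist torque.

servo_tool(moves="45 0 0 0 0 0 0.15;45 0 0 0 0 0 0.3;45 0 0 0 0 0 0.45;45 0 0 0 0 0 0.5")

```text
clock: 20.9
tcp_pos: [0.61, -0.1409, 0.046]
ee_rot: [-180.0, 0.0, 85.8]
ft_force: [-3.5, -0.8, 4.8]
grip_width: 0.0532
grip_force: 30.0
```

```bash
cat > st.py <<'E'
from h import *
s=observe();print({k:np.round(s[k],4).tolist() for k in("clock","tcp_pos","ee_rot","ft_force","wrist_torque","grip_width","grip_force")})
E
python3 st.py
```

```text
{'clock': 20.9, 'tcp_pos': [0.61, -0.1409, 0.046], 'ee_rot': [-179.9899, 0.0122, 85.8256], 'ft_force': [-3.494, -0.841, 4.7919], 'wrist_torque': [-0.2532, 0.7093, 0.0908], 'grip_width': 0.0532, 'grip_force': 30.001}
```

servo_tool(moves="45 0 0 0 0 0 0.15;45 0 0 0 0 0 0.3;45 0 0 0 0 0 0.4;45 0 0 0 0 0 0.4")

```text
clock: 21.3
tcp_pos: [0.6098, -0.1412, 0.0459]
ee_rot: [-180.0, 0.0, 82.7]
ft_force: [-3.4, -2.7, 4.9]
grip_width: 0.0535
grip_force: 30.0
```

```bash
python3 st.py
```

```text
{'clock': 21.3, 'tcp_pos': [0.6098, -0.1412, 0.0459], 'ee_rot': [-179.9726, 0.0442, 82.6686], 'ft_force': [-3.3759, -2.6735, 4.9025], 'wrist_torque': [-0.5616, 0.8571, 0.2604], 'grip_width': 0.0535, 'grip_force': 30.0012}
```

servo_tool(moves="45 0 0 0 0 0 0.12;45 0 0 0 0 0 0.25;45 0 0 0 0 0 0.25")

```text
clock: 21.6
tcp_pos: [0.6098, -0.1413, 0.046]
ee_rot: [-180.0, 0.1, 80.7]
ft_force: [-4.5, -1.9, 5.1]
grip_width: 0.053
grip_force: 30.0
```

```bash
python3 st.py
```

```text
{'clock': 21.6, 'tcp_pos': [0.6098, -0.1413, 0.046], 'ee_rot': [-179.9757, 0.0599, 80.7007], 'ft_force': [-4.5101, -1.8882, 5.118], 'wrist_torque': [-0.5693, 0.9393, 0.5577], 'grip_width': 0.053, 'grip_force': 30.0011}
```

The torque rose to 0.56 N m at about 9°, a dead stop. Reverse to anticlockwise.

servo_tool(moves="45 0 0 0 0 0 -0.4;45 0 0 0 0 0 -0.8;45 0 0 0 0 0 -1.2;45 0 0 0 0 0 -1.6;45 0 0 0 0 0 -2")

```text
clock: 22.1
tcp_pos: [0.6104, -0.1403, 0.0459]
ee_rot: [180.0, -0.0, 96.8]
ft_force: [-2.3, 2.1, 3.5]
grip_width: 0.0536
grip_force: 30.0
```

```bash
python3 st.py
```

```text
{'clock': 22.1, 'tcp_pos': [0.6104, -0.1403, 0.0459], 'ee_rot': [179.9682, -0.0424, 96.7606], 'ft_force': [-2.306, 2.0956, 3.5167], 'wrist_torque': [0.4702, 0.3493, -0.0698], 'grip_width': 0.0536, 'grip_force': 30.0004}
```

servo_tool(moves="45 0 0 0 0 0 -0.5;45 0 0 0 0 0 -1;45 0 0 0 0 0 -1.5;45 0 0 0 0 0 -2;45 0 0 0 0 0 -2")

```text
clock: 22.6
tcp_pos: [0.6103, -0.1403, 0.0459]
ee_rot: [180.0, -0.0, 112.7]
ft_force: [-0.8, 1.9, 3.4]
grip_width: 0.0534
grip_force: 30.0
```

```bash
python3 st.py
```

```text
{'clock': 22.6, 'tcp_pos': [0.6103, -0.1403, 0.0459], 'ee_rot': [179.9684, -0.0249, 112.7157], 'ft_force': [-0.8283, 1.8835, 3.3697], 'wrist_torque': [0.3035, 0.3355, 0.0229], 'grip_width': 0.0534, 'grip_force': 30.0002}
```

Turning on freely. Continue to about 80°.

servo_tool(moves="45 0 0 0 0 0 -0.6;45 0 0 0 0 0 -1.2;45 0 0 0 0 0 -1.8;45 0 0 0 0 0 -2.4;45 0 0 0 0 0 -2.8")

```text
clock: 23.1
tcp_pos: [0.6102, -0.1402, 0.0459]
ee_rot: [180.0, -0.0, 135.1]
ft_force: [-1.1, 3.6, 3.4]
grip_width: 0.0531
grip_force: 30.0
```

```bash
python3 st.py
```

```text
{'clock': 23.1, 'tcp_pos': [0.6102, -0.1402, 0.0459], 'ee_rot': [179.9615, -0.0311, 135.1008], 'ft_force': [-1.0989, 3.5975, 3.3562], 'wrist_torque': [0.5581, 0.3558, -0.0977], 'grip_width': 0.0531, 'grip_force': 30.0004}
```

servo_tool(moves="45 0 0 0 0 0 -0.6;45 0 0 0 0 0 -1.2;45 0 0 0 0 0 -1.8;45 0 0 0 0 0 -2.4;45 0 0 0 0 0 -2.8")

```text
clock: 23.6
tcp_pos: [0.6104, -0.1405, 0.0459]
ee_rot: [180.0, 0.0, 157.5]
ft_force: [-0.6, 2.7, 3.4]
grip_width: 0.0534
grip_force: 30.0
```

```bash
python3 st.py
```

```text
{'clock': 23.6, 'tcp_pos': [0.6104, -0.1405, 0.0459], 'ee_rot': [179.9671, 0.0203, 157.51], 'ft_force': [-0.5726, 2.665, 3.4497], 'wrist_torque': [0.4946, 0.2701, 0.0052], 'grip_width': 0.0534, 'grip_force': 30.0004}
```

servo_tool(moves="45 0 0 0 0 0 -0.6;45 0 0 0 0 0 -1.2;45 0 0 0 0 0 -1.4;45 0 0 0 0 0 -1.4")

```text
clock: 24.0
tcp_pos: [0.6103, -0.1404, 0.0459]
ee_rot: [180.0, 0.0, 168.6]
ft_force: [-1.9, 5.2, 3.9]
grip_width: 0.0532
grip_force: 30.0
```

```bash
python3 st.py
```

```text
{'clock': 24.0, 'tcp_pos': [0.6103, -0.1404, 0.0459], 'ee_rot': [179.963, 0.0063, 168.5592], 'ft_force': [-1.9246, 5.2413, 3.898], 'wrist_torque': [0.8486, 0.2051, 0.0315], 'grip_width': 0.0532, 'grip_force': 30.0007}
```

Now 79° from the start. A gentle test lift of 2 mm.

servo_tool(moves="45 0 0 -0.03 0 0 0;45 0 0 -0.06 0 0 0;45 0 0 -0.07 0 0 0")

```text
clock: 24.3
tcp_pos: [0.61, -0.1406, 0.0479]
ee_rot: [180.0, -0.0, 168.6]
ft_force: [-1.2, 4.3, 1.2]
grip_width: 0.0534
grip_force: 30.0
```

```bash
python3 st.py
```

```text
{'clock': 24.3, 'tcp_pos': [0.61, -0.1406, 0.0479], 'ee_rot': [179.991, -0.0162, 168.638], 'ft_force': [-1.2009, 4.2672, 1.2008], 'wrist_torque': [0.7922, 0.157, -0.076], 'grip_width': 0.0534, 'grip_force': 30.0003}
```

servo_tool(moves="45 0 0 -0.05 0 0 0;45 0 0 -0.1 0 0 0;45 0 0 -0.15 0 0 0;45 0 0 -0.17 0 0 0")

```text
clock: 24.7
tcp_pos: [0.6097, -0.1411, 0.0529]
ee_rot: [-180.0, -0.0, 168.7]
ft_force: [-1.9, 2.0, -2.3]
grip_width: 0.0535
grip_force: 30.0
```

```bash
python3 st.py
```

```text
{'clock': 24.7, 'tcp_pos': [0.6097, -0.1411, 0.0529], 'ee_rot': [-179.9735, -0.037, 168.695], 'ft_force': [-1.904, 1.9696, -2.2636], 'wrist_torque': [0.2483, 0.296, -0.0473], 'grip_width': 0.0535, 'grip_force': 29.9995}
```

Free. Lift straight up.

servo_tool(moves="45 0 0 -0.25 0 0 0;45 0 0 -0.5 0 0 0;45 0 0 -0.75 0 0 0;45 0 0 -1 0 0 0;45 0 0 -1.25 0 0 0")

```text
clock: 25.2
tcp_pos: [0.6104, -0.1409, 0.0916]
ee_rot: [-180.0, 0.0, 168.7]
ft_force: [-0.6, 0.0, -1.1]
grip_width: 0.0537
grip_force: 30.0
```

servo_tool(moves="45 0 0 -0.3 0 0 0;45 0 0 -0.7 0 0 0;45 0 0 -1 0 0 0;45 0 0 -1.2 0 0 0;45 0 0 -1.2 0 0 0")

```text
clock: 25.7
tcp_pos: [0.6108, -0.1409, 0.1278]
ee_rot: [-180.0, 0.1, 168.7]
ft_force: [0.3, -0.3, -1.3]
grip_width: 0.0534
grip_force: 30.0
```

servo_tool(moves="45 0 0 0 0 0 0;45 0 0 0 0 0 0;45 0 0 0 0 0 0")

```text
clock: 26.0
tcp_pos: [0.6097, -0.1407, 0.126]
ee_rot: [180.0, -0.1, 168.7]
ft_force: [0.6, -0.0, -1.1]
grip_width: 0.0533
grip_force: 30.0
```

```bash
python3 st.py; python3 - <<'E'
from h import *
a=read_camera("scene");b=read_camera("side")
save(np.hstack([cv2.resize(a[110:300,190:380],(400,400)),cv2.resize(b[110:300,200:390],(400,400))]),"end.png")
E
```

```text
{'clock': 26.0, 'tcp_pos': [0.6097, -0.1407, 0.126], 'ee_rot': [179.9982, -0.0564, 168.6957], 'ft_force': [0.6498, -0.0105, -1.1346], 'wrist_torque': [0.08, -0.0738, -0.0062], 'grip_width': 0.0533, 'grip_force': 29.9997}
```

View pics/end.png

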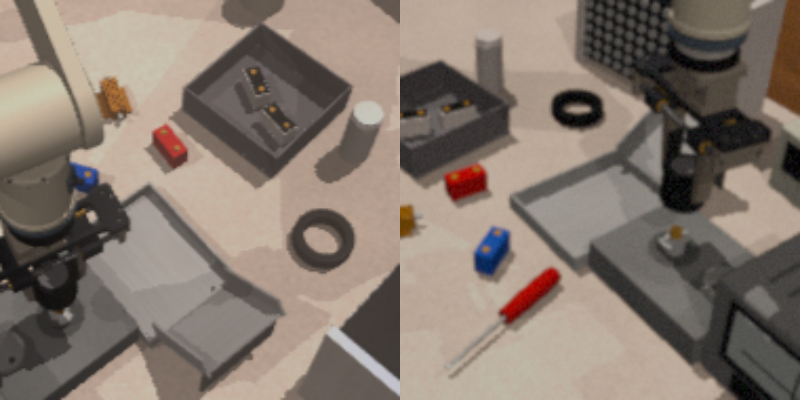

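Both cells stand upright in the tote at (258,80) and (278,118) in the left crop. In the right crop the cap is held upright at (683,180), clear of the bare socket at (675,240). It has been lifted 80 mm.

```bash
python3 -c "
from cell import *
print(finish_job())"
```

```text
the job is handed in; nothing more can be done
None
```

The job is handed in: both finished cells were set down upright in the tote, and the cap, which came free anticlockwise after a dead stop clockwise, is held upright and still 80 mm above its seat.

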